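# Make up two measuring kits

### The arm

A 6-joint arm with a two-finger parallel gripper is mounted at the origin on the work surface. World frame = base frame: x ahead of the robot, y to its left, z up, the work surface at z = 0. Lengths are in m, angles in rad, forces in N, time in s.
With the tool pointing down it reaches from about 0.3 to 0.75 m from the base axis. Payload 8.5 kg.
Tool frame: the origin (TCP) lies midway between the tips of the shut fingers; the grasp point (between the pads) lies 19 mm behind it; x points along the fingers, y is the direction in which the jaws open and shut, and the axes are right-handed (so a half turn about x gives the same grasp; the last joint's range is limited). The gripper opens to 88 mm and grips with 3 to 60 N. Pads are 18 mm wide; open, the fingers measure 123 mm over their backs; the gripper's body (75 mm by 187 mm) begins 45 mm behind the grasp point.
Start: joints at [1.082, 0.381, 1.297, -0, 1.464, -0.215], TCP at [0.149, 0.529, 0.239] pointing down, gripper open.
Joint ranges: [-3.11, 3.11], [-0.89, 2.33], [0.22, 2.48], [-1.42, 4.56], [0.17, 2.85], [-2.88, 2.88]. Speed limits (rad/s): [2.39, 2.39, 3.14, 3.14, 3.14, 3.14].

### API

Orientations are given as a unit quaternion [w, x, y, z].
In Python, from workcell import * gives the robot as it stands.
- The arm moves only by the shell command python3 -m crank 'ROWS' [OPENING] [FORCE]. ROWS is JSON, one flat list of numbers, 4 for each row, row after row: the shift along the tool's x, y, z in m, then the turn about the tool's x in degrees. A call has 1 to 10 rows; each row shifts and turns the commanded pose from where the row before left it, along the tool's axes as they then stand; what a row does not reach is not made up. A row lasts 1/10 s, in which the tool goes at most 50 mm and 8.59 degrees, less where a joint would pass 70% of its speed; a pose out of reach is approached as far as the arm can. A call is refused whole if a number of a shift passes 0.05 or a number of a turn 8.59, either way. A call with a gripper value outside its range is refused whole. OPENING is the finger opening in m, from 0 to 0.0881, set as the call begins (- or left out, the last holds). The fingers move at their own pace and stop on an object; FORCE is the grip in N (left out, the last holds). Time passes only in rows, so rows that do not move let the fingers close. It gives the time, the measured TCP pose, the force and the opening at its end, in the units of the state.
- state(): the state, without advancing time (a new reading comes with each control period).
- get_image(name): name is "scene" or "top" or "wrist"; returns a dict with "frame" (384x512x3 uint8, blue, green, red), "depth" (384x512 float32, m along the optical axis (not along the pixel's ray), 0 where there is no reading), "K" (3x3 intrinsics, pixels), "camera_from_world" (4x4, takes a point from world to camera coordinates); the wrist camera has in their place "tool_from_camera" (4x4, takes a point from camera to tool coordinates, whose origin is the TCP and whose axes are the tool frame's). Camera axes: x right, y down, z forward; pixel columns grow to the right and rows downward; lengths in m; the calibration is good to about 2 mm. A picture is of the moment at which its call begins: read the wrist's pose just before it.
- sign_off(): hands the job in, once; it reports no verdict.
The state is a dict: "clock": time; "qpos": joint angles; "joint_vel": joint speeds; "joint_torque": joint torques, N m; "eef_pos": TCP position; "ee_rot": TCP orientation; "wrist_force": force on the tool from outside, world axes, zero at the start; "moment": the same for the moment, N m; "opening": finger opening in m.
Only numpy, scipy, OpenCV 4.12 (cv2) and the standard library are available. Lean on these libraries where they do the work, as an engineer would, in place of code of your own. Each camera call takes 0.05 s, during which the arm holds its last target. There are 200 camera calls.

### The job

Make up two kits for the measuring machine from the stock in the middle of the bench, one piece to a compartment, each standing upright and flat on the compartment floor. The three-compartment tray gets the V-block in its middle compartment with the stepped shaft and the small ring gauge in the end ones, either way round; the two-compartment tray gets the flanged bushing and the step block, either way round. Set the pieces down without dropping them, and leave the large ring gauge where it stands.

Things in the scene. Friction and masses are not known exactly. Their poses are not given: they have to be found in the camera images.
- long_tray: Kit tray for the shaft job: low light-grey plastic tray fixed to the table, 232 x 80 mm (its x axis runs along the 232 mm), split into three equal compartments in a row. Compartments are 72 x 72 mm inside, their centres at x = -76, 0 and +76 mm of the tray, y = 0. Floor 3 mm thick (top of floor 3 mm above the table), rims and dividers 4 mm thick, reaching 10 mm above the table. Origin at the centre of its underside, z up. May stand on either side of the stock.
- short_tray: Kit tray for the bushing job: same kind of fixed light-grey tray, 156 x 80 mm (x axis along the 156 mm), split into two equal compartments, 72 x 72 mm inside, their centres at x = -38 and +38 mm of the tray, y = 0. Floor 3 mm thick, rims and divider 4 mm thick, reaching 10 mm above the table. Origin at the centre of its underside, z up. May stand on either side of the stock.
- v_block: V-block: steel block 46 mm long (its x) x 40 mm wide (its y) x 42 mm high with a V-groove along x in its top; the groove is about 15 mm deep. The two flat sides that face along y are the ones to grip, 40 mm apart. About 0.45 kg. Origin at the centre of its underside, z up. Loose, standing on the table among the stock at the start (table surface at z = 0).
- stepped_shaft: Stepped shaft sample standing on its thick end: steel, 34 mm diameter up to 30 mm high, then 22 mm diameter up to 62 mm. About 0.3 kg. Origin at the centre of its underside, z up. Loose, standing on the table among the stock at the start (table surface at z = 0).
- small_ring: Small ring gauge: thick-walled steel ring lying flat, outside diameter 44 mm, hole 20 mm, 36 mm high. About 0.34 kg. Origin at the centre of its underside, z up. Loose, standing on the table among the stock at the start (table surface at z = 0).
- large_ring: Large ring gauge, which belongs to neither kit: steel ring lying flat, outside diameter 62 mm, hole 34 mm, 36 mm high, 0.6 kg. Origin at the centre of its underside, z up. Loose, standing on the table among the stock at the start (table surface at z = 0).
- flanged_bushing: Flanged bushing standing on its flange: steel, flange 54 mm diameter and 10 mm thick with four small dark holes, neck 34 mm diameter up to 42 mm high with a dark bore in its top. About 0.3 kg. Origin at the centre of its underside, z up. Loose, standing on the table among the stock at the start (table surface at z = 0).
- step_block: Step block: small steel staircase, 48 mm long (its x) x 30 mm wide (its y), four steps each 12 mm long, 24, 32, 40 and 48 mm high, rising towards +x. The flat sides that face along y, 30 mm apart, are the ones to grip. About 0.4 kg. Origin at the centre of its underside, z up. Loose, standing on the table among the stock at the start (table surface at z = 0).
There are look-alikes about, which are no part of the job. What is shaped like the stepped_shaft but green or turquoise is not meant.

How it is judged:
At the end, for the whole second after the job is handed in: V-block in the middle, shaft and small ring in the ends of the long tray; bushing and step block in the short one: centres within 30 mm of compartment centres (x and y), undersides within 4 mm of the floor, upright within 0.1 rad, at rest. Large ring upright, moved under 25 mm (x of v_block in the frame of long_tray between -0.03 and 0.03 m and y of v_block in the frame of long_tray between -0.03 and 0.03 m and z of v_block in the frame of long_tray between -0.001 and 0.007 m and angle between each of v_block, stepped_shaft, small_ring, flanged_bushing, step_block, large_ring's own z axis and vertical below 0.1 rad and linear speed of each of v_block, stepped_shaft, small_ring, flanged_bushing, step_block below 0.02 m/s and angular speed of each of v_block, stepped_shaft, small_ring, flanged_bushing, step_block below 0.2 rad/s and (x of stepped_shaft in the frame of long_tray between -0.106 and -0.046 m or x of stepped_shaft in the frame of long_tray between 0.046 and 0.106 m) and y of stepped_shaft in the frame of long_tray between -0.03 and 0.03 m and z of stepped_shaft in the frame of long_tray between -0.001 and 0.007 m and (x of small_ring in the frame of long_tray between -0.106 and -0.046 m or x of small_ring in the frame of long_tray between 0.046 and 0.106 m) and y of small_ring in the frame of long_tray between -0.03 and 0.03 m and z of small_ring in the frame of long_tray between -0.001 and 0.007 m and (x of flanged_bushing in the frame of short_tray between -0.068 and -0.008 m or x of flanged_bushing in the frame of short_tray between 0.008 and 0.068 m) and y of flanged_bushing in the frame of short_tray between -0.03 and 0.03 m and z of flanged_bushing in the frame of short_tray between -0.001 and 0.007 m and (x of step_block in the frame of short_tray between -0.068 and -0.008 m or x of step_block in the frame of short_tray between 0.008 and 0.068 m) and y of step_block in the frame of short_tray between -0.03 and 0.03 m and z of step_block in the frame of short_tray between -0.001 and 0.007 m and distance of large_ring from where it was at the start of the episode below 0.025 m); the robot touches nothing.
It fails at once if a kit piece is dropped (falls faster than 0.6 m/s, about 2 cm, with no finger on it) ((linear speed of v_block above 0.6 m/s and contact force between the fingers and v_block below 0.05 N) or (linear speed of stepped_shaft above 0.6 m/s and contact force between the fingers and stepped_shaft below 0.05 N) or (linear speed of small_ring above 0.6 m/s and contact force between the fingers and small_ring below 0.05 N) or (linear speed of flanged_bushing above 0.6 m/s and contact force between the fingers and flanged_bushing below 0.05 N) or (linear speed of step_block above 0.6 m/s and contact force between the fingers and step_block below 0.05 N)).
It fails at once if the large ring is moved more than 25 mm (distance of large_ring from where it was at the start of the episode above 0.025 m).
It also fails if it takes over 125 s, if anything falls off the work surface, if the arm or the gripper's body presses on something with over 40 N, if the wrist force passes 120 N, or if a joint passes its speed limit or range.

## Working session

There is one attempt and no reset: what is moved stays moved. The work goes in short steps, Python scripts to look and compute and a shell command to move; the robot and the scene stay as the last step left them, time stands still between calls to the robot, and variables do not carry over. Pictures are saved under pics/ and viewed, about 12 in all and at most 16, crops included, and the job is handed in when it is done.

```bash
mkdir -p pics; ls
python3 - <<'E'
from workcell import *
import cv2,numpy as np
s=state();print({k:np.round(v,3).tolist() for k,v in s.items()})
for n in ("top","scene"):
    d=get_image(n);cv2.imwrite(f"pics/{n}0.png",d["frame"]);np.savez(f"{n}0.npz",**d)
    print(n,d["K"].tolist(),np.round(d["camera_from_world"],3).tolist(),(d["depth"]>0).mean())
E
```

```text
pics
{'clock': 0.0, 'qpos': [1.082, 0.381, 1.298, -0.0, 1.464, -0.215], 'joint_vel': [-0.001, -0.001, 0.002, -0.0, -0.001, -0.001], 'joint_torque': [-0.002, -43.795, -22.454, 0.071, 0.035, -0.0], 'eef_pos': [0.149, 0.529, 0.238], 'ee_rot': [0.7, 0.096, 0.701, -0.097], 'wrist_force': [-0.463, 0.504, -0.108], 'moment': [0.011, -0.006, 0.014], 'opening': 0.088}
top [[419.87884667435463, 0.0, 258.46747348889437], [0.0, 419.87884667435463, 192.07519716467283], [0.0, 0.0, 1.0]] [[0.007, -1.0, -0.01, 0.004], [-0.997, -0.006, -0.075, 0.549], [0.075, 0.011, -0.997, 0.958], [0.0, 0.0, 0.0, 1.0]] 0.9961598714192709
scene [[428.2674522050404, 0.0, 262.608458609798], [0.0, 428.2674522050404, 188.2581978522198], [0.0, 0.0, 1.0]] [[-0.18, 0.984, 0.006, 0.093], [0.849, 0.159, -0.504, -0.464], [-0.496, -0.086, -0.864, 1.177], [0.0, 0.0, 0.0, 1.0]] 0.9959615071614584
```

View pics/top0.png

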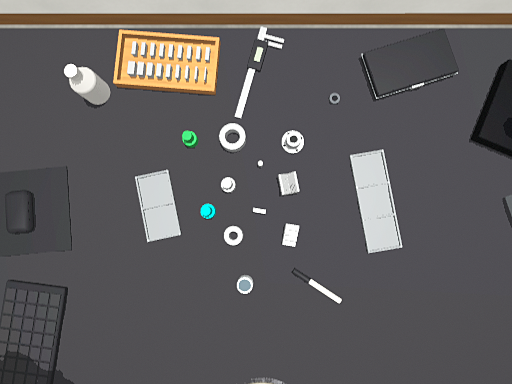

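View pics/scene0.png

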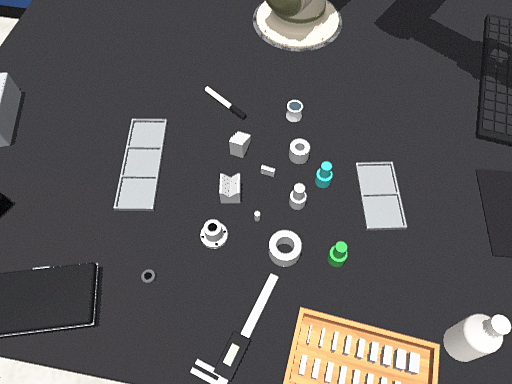

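Candidates (top view):
- **Shaft:** steel (228,185); the green one at (189,138) and the turquoise one at (207,211) are look-alikes.
- **Small ring:** (233,235). Not it: large ring (232,137), cup (245,285), tiny ring (335,98).
- **Bushing:** (292,142).
- **V-block:** (289,183).
- **Step block:** (290,235).
- **Trays:** long (376,200), short (158,205).

Next I'll measure and check with a close crop.

```bash
cat > h.py <<'E'
import numpy as np,cv2
def world(d):
    """world xyz for each pixel from depth"""
    K=d["K"];h,w=d["depth"].shape
    u,v=np.meshgrid(np.arange(w),np.arange(h));z=d["depth"]
    c=np.stack([(u-K[0,2])/K[0,0]*z,(v-K[1,2])/K[1,1]*z,z],-1)
    T=np.linalg.inv(d["camera_from_world"]); return c@T[:3,:3].T+T[:3,3]
E
python3 - <<'E'
from h import *
d=dict(np.load("top0.npz"));P=world(d);Z=P[...,2]
print("table z",np.median(Z[200:240,310:345]))
m=((Z>0.014)&(d["depth"]>0)).astype(np.uint8)
m[:, :100]=0;m[:100]=0;m[:,420:]=0
n,l,st,c=cv2.connectedComponentsWithStats(m)
for i in range(1,n):
    if st[i,4]<15: continue
    p=P[l==i];zt=np.percentile(p[:,2],97);t=p[p[:,2]>zt-.006]
    (a,b),r,ang=cv2.minAreaRect((t[:,:2]*1000).astype(np.float32))
    print(c[i].round(),st[i,4],"ztop",zt.round(3),"top rect",round(a),round(b),np.round(r),round(ang),"all",np.round(1000*(p.min(0)+p.max(0))/2)[:2])
g=cv2.cvtColor(d["frame"],cv2.COLOR_BGR2GRAY)
for nm,(x0,x1,y0,y1) in dict(short=(125,190,160,250),long=(340,410,140,262)).items():
    mm=np.zeros_like(g);mm[y0:y1,x0:x1]=(g[y0:y1,x0:x1]>110)
    n,l,st,c=cv2.connectedComponentsWithStats(cv2.morphologyEx(mm,cv2.MORPH_CLOSE,np.ones((5,5),np.uint8)))
    i=1+st[1:,4].argmax();p=P[l==i]
    # ray onto z=.01
    T=np.linalg.inv(d["camera_from_world"]);v,u=np.nonzero(l==i)
    r=np.stack([(u-d["K"][0,2])/d["K"][0,0],(v-d["K"][1,2])/d["K"][1,1],np.ones(len(u))],-1)@T[:3,:3].T
    q=T[:3,3]+r*((.01-T[2,3])/r[:,2:])
    print(nm,cv2.minAreaRect((q[:,:2]*1000).astype(np.float32)),"z",np.percentile(p[:,2],[5,50,95]).round(3))
f=d["frame"][110:260,170:320];cv2.imwrite("pics/crop0.png",cv2.resize(f,(600,600),interpolation=cv2.INTER_CUBIC))
E
```

```text
table z 0.001011666026014657
[232. 137.] 455 ztop 0.04 top rect 676 69 [59. 60.] 1 all [676.  69.]
[189. 139.] 192 ztop 0.065 top rect 673 170 [21. 19.] 46 all [672. 170.]
[293. 140.] 199 ztop 0.046 top rect 669 -72 [31. 33.] 46 all [671. -71.]
[260. 163.] 25 ztop 0.029 top rect 616 4 [10.  9.] 0 all [616.   4.]
[288. 184.] 374 ztop 0.045 top rect 568 -61 [45. 40.] 12 all [568. -61.]
[228. 185.] 177 ztop 0.065 top rect 565 79 [21. 19.] 46 all [564.  78.]
[208. 211.] 177 ztop 0.065 top rect 503 125 [19. 20.] 45 all [504. 125.]
[259. 211.] 50 ztop 0.023 top rect 505 6 [30.  9.] 80 all [506.   6.]
[290. 235.] 290 ztop 0.051 top rect 467 -69 [30. 12.] 79 all [450. -65.]
[233. 236.] 243 ztop 0.04 top rect 447 64 [41. 41.] 1 all [448.  65.]
[299. 274.] 33 ztop 0.018 top rect 360 -87 [28. 10.] 60 all [359. -87.]
[244. 285.] 201 ztop 0.038 top rect 336 37 [34. 34.] 1 all [336.  37.]
short ((517.3926391601562, 245.40850830078125), (159.42593383789062, 81.49324798583984), 12.448912620544434) z [0.    0.004 0.011]
long ((531.718017578125, -267.189453125), (235.45733642578125, 81.83072662353516), 10.041182518005371) z [0.001 0.005 0.012]
```

View pics/crop0.png

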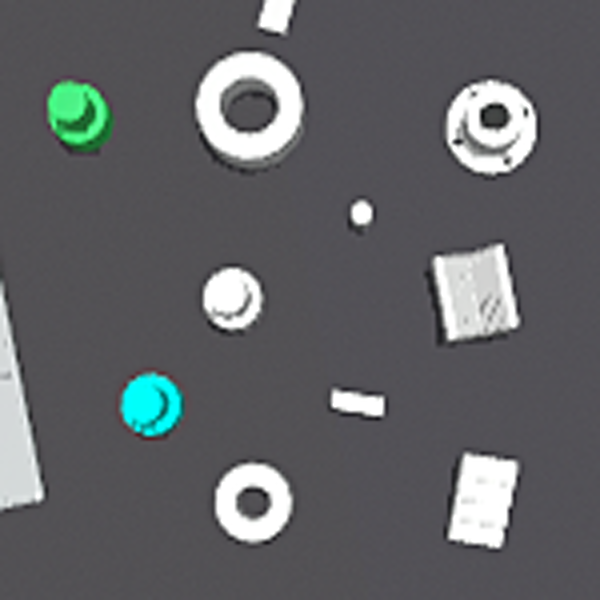

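The crop confirms the steel shaft at crop (232,298), the small ring at (253,502), the V-block at (475,292) with its groove along world x, turned about +11°, the step block at (483,500) and the bushing at (491,125). The green and turquoise shafts are clearly different. V-block first.

```bash
cat > go.py <<'E'
# go.py x y z(mm) jaw(deg): shift in tool axes (as after the turn) and turn needed
import sys;from h import *;from workcell import *
from scipy.spatial.transform import Rotation as Ro
s=state();R=Ro.from_quat(np.roll(s["ee_rot"],-1)).as_matrix()
x,y,z,j=map(float,sys.argv[1:5]);now=np.degrees(np.arctan2(R[1,1],R[0,1]))
t=(now-j+90)%180-90;R2=R@Ro.from_rotvec([np.radians(t),0,0]).as_matrix()
d=np.array([x,y,z])-1000*np.array(s["eef_pos"])
print("clock",round(s["clock"],2),"tcp",np.round(1000*np.array(s["eef_pos"]),1),"jaw",round(now,1),"down",R[:,0].round(3),"q6",round(s["qpos"][5],2))
print("turn",round(t,1),"then tool shift mm",(R2.T@d).round(1)," F",np.round(s["wrist_force"],1),"open",round(s["opening"],4))
E
python3 -m crank '[0,0,0,-7, 0,0,0,-7, 0,0,0,-7, 0,0,0,-5]' 0.088 && python3 go.py 568 -61 100 100
```

```text
clock: 0.5
eef_pos: [0.1486, 0.5293, 0.2384]
ee_rot: [0.704, -0.065, 0.704, 0.065]
wrist_force: [1.1, 0.6, 0.7]
opening: 0.0881
clock 0.5 tcp [148.6 529.3 238.4] jaw 100.6 down [-0.    -0.001 -1.   ] q6 -0.67
turn 0.6 then tool shift mm [ 138.7 -654.1  310.6]  F [1.1 0.6 0.7] open 0.0881
```

```bash
python3 -m crank '[0,-0.036,0.017,0, 0,-0.036,0.017,0, 0,-0.036,0.017,0, 0,-0.036,0.017,0, 0,-0.036,0.017,0, 0,-0.036,0.017,0, 0,-0.036,0.017,0, 0,-0.036,0.017,0, 0,-0.036,0.017,0, 0,-0.036,0.017,0]' 0.07 && python3 -m crank '[0.015,-0.036,0.017,0, 0.015,-0.036,0.017,0, 0.015,-0.036,0.017,0, 0.015,-0.036,0.017,0, 0.015,-0.036,0.017,0, 0.015,-0.036,0.017,0, 0.015,-0.036,0.017,0, 0.015,-0.036,0.017,0, 0.01,-0.006,0.005,0, 0,0,0,0]' && python3 go.py 568 -61 12 101
```

```text
clock: 1.5
eef_pos: [0.3809, 0.2042, 0.2387]
ee_rot: [0.704, -0.064, 0.704, 0.064]
wrist_force: [-0.1, -0.0, 0.4]
opening: 0.0702
clock: 2.5
eef_pos: [0.5713, -0.0587, 0.1069]
ee_rot: [0.703, -0.063, 0.705, 0.064]
wrist_force: [-1.0, -0.7, -0.7]
opening: 0.07
clock 2.5 tcp [571.3 -58.7 106.9] jaw 100.2 down [-0.003  0.001 -1.   ] q6 -2.06
turn -0.8 then tool shift mm [94.9 -1.8 -3.4]  F [-1.  -0.7 -0.7] open 0.07
```

```bash
python3 -m crank '[0.02,-0.002,-0.003,-0.8, 0.025,0,0,0, 0.025,0,0,0, 0.015,0,0,0, 0.01,0,0,0, 0,0,0,0]' && python3 -m crank '[0,0,0,0, 0,0,0,0, 0,0,0,0, 0,0,0,0, 0,0,0,0]' 0 40 && python3 -m crank '[-0.015,0,0,0, -0.03,0,0,0, -0.03,0,0,0, -0.03,0,0,0, 0,0,0,0]' && python3 go.py 532 -267 116 100
```

```text
clock: 3.1
eef_pos: [0.5684, -0.0597, 0.0134]
ee_rot: [0.703, -0.069, 0.704, 0.069]
wrist_force: [-0.2, 0.7, 0.6]
opening: 0.0701
clock: 3.6
eef_pos: [0.5692, -0.0605, 0.0143]
ee_rot: [0.704, -0.068, 0.704, 0.069]
wrist_force: [-1.6, 3.2, 4.8]
opening: 0.0397
clock: 4.1
eef_pos: [0.5705, -0.0613, 0.1216]
ee_rot: [0.706, -0.069, 0.702, 0.068]
wrist_force: [0.7, -0.8, -5.7]
opening: 0.0397
clock 4.1 tcp [570.5 -61.3 121.6] jaw 101.1 down [ 0.006 -0.002 -1.   ] q6 -2.08
turn 1.1 then tool shift mm [   5.8 -195.9  -73.6]  F [ 0.7 -0.8 -5.7] open 0.0397
```

```bash
python3 -m crank '[0,-0.015,-0.006,0.5, 0,-0.03,-0.011,0.6, 0,-0.035,-0.013,0, 0,-0.035,-0.013,0, 0,-0.035,-0.013,0, 0,-0.03,-0.011,0, 0,-0.016,-0.007,0, 0,0,0,0, 0,0,0,0]' && python3 go.py 532 -267 17 100
```

```text
clock: 5.0
eef_pos: [0.5304, -0.2663, 0.1174]
ee_rot: [0.704, -0.061, 0.705, 0.062]
wrist_force: [0.8, 0.0, -5.4]
opening: 0.04
clock 5.0 tcp [ 530.4 -266.3  117.4] jaw 100.0 down [-0.002  0.002 -1.   ] q6 -2.41
turn -0.0 then tool shift mm [100.4  -1.2   1.6]  F [ 0.8  0.  -5.4] open 0.04
```

```bash
python3 -m crank '[0.03,-0.001,0.001,0, 0.03,0,0,0, 0.02,0,0,0, 0.01,0,0,0, 0.004,0,0,0, 0.003,0,0,0, 0,0,0,0, 0,0,0,0]' && python3 go.py 532 -267 17 100
```

```text
clock: 5.8
eef_pos: [0.5325, -0.2677, 0.0225]
ee_rot: [0.705, -0.062, 0.704, 0.061]
wrist_force: [-0.4, -0.4, -4.9]
opening: 0.0394
clock 5.8 tcp [ 532.5 -267.7   22.5] jaw 100.0 down [ 0.001 -0.001 -1.   ] q6 -2.41
turn 0.0 then tool shift mm [ 5.5  0.8 -0.4]  F [-0.4 -0.4 -4.9] open 0.0394
```

```bash
python3 -m crank '[0.003,0,0,0, 0.002,0,0,0, 0,0,0,0, 0,0,0,0]' && python3 go.py 532 -267 17 100; python3 -m crank '[0.001,0,0,0, 0,0,0,0]'
```

```text
clock: 6.2
eef_pos: [0.5323, -0.2677, 0.0173]
ee_rot: [0.705, -0.062, 0.704, 0.062]
wrist_force: [-1.0, -0.1, 1.7]
opening: 0.0393
clock 6.2 tcp [ 532.3 -267.7   17.3] jaw 100.0 down [ 0.001 -0.    -1.   ] q6 -2.41
turn 0.0 then tool shift mm [ 0.3  0.8 -0.2]  F [-1.  -0.1  1.7] open 0.0393
clock: 6.4
eef_pos: [0.5323, -0.2677, 0.0172]
ee_rot: [0.705, -0.062, 0.704, 0.061]
wrist_force: [-4.1, 2.8, 11.7]
opening: 0.0398
```

Seated. I'll release it and go to the small ring.

```bash
python3 -m crank '[0,0,0,0, 0,0,0,0, 0,0,0,0, -0.02,0,0,0, -0.04,0,0,0, -0.04,0,0,0]' 0.06 && python3 go.py 447 64 80 95
```

```text
clock: 7.0
eef_pos: [0.5319, -0.2674, 0.1164]
ee_rot: [0.704, -0.061, 0.705, 0.062]
wrist_force: [0.7, 0.2, -0.4]
opening: 0.0602
clock 7.0 tcp [ 531.9 -267.4  116.4] jaw 100.0 down [-0.001  0.001 -1.   ] q6 -2.41
turn 5.0 then tool shift mm [ 36.8 337.5 -55.7]  F [ 0.7  0.2 -0.4] open 0.0602
```

```bash
python3 -m crank '[0,0.03,-0.006,2.5, 0,0.04,-0.007,2.5, 0,0.04,-0.007,0, 0,0.04,-0.007,0, 0,0.04,-0.007,0, 0,0.04,-0.007,0, 0,0.04,-0.006,0, 0.01,0.04,-0.005,0, 0.013,0.027,-0.004,0, 0.013,0,0,0]' 0.074 && python3 -m crank '[0,0,0,0, 0,0,0,0]' && python3 go.py 447 64 13 95
```

```text
clock: 8.0
eef_pos: [0.4417, 0.0645, 0.0795]
ee_rot: [0.706, -0.032, 0.706, 0.032]
wrist_force: [0.1, 0.1, -0.5]
opening: 0.0741
clock: 8.2
eef_pos: [0.443, 0.0616, 0.08]
ee_rot: [0.706, -0.031, 0.706, 0.031]
wrist_force: [-0.0, -0.5, -0.2]
opening: 0.0741
clock 8.2 tcp [443.   61.6  80. ] jaw 95.0 down [ 0. -0. -1.] q6 -1.79
turn 0.0 then tool shift mm [67.   2.   4.1]  F [-0.  -0.5 -0.2] open 0.0741
```

```bash
python3 -m crank '[0.02,0.002,0.004,0, 0.02,0,0,0, 0.017,0,0,0, 0.01,0,0,0, 0,0,0,0]' && python3 -m crank '[0,0,0,0, 0,0,0,0, 0,0,0,0, 0,0,0,0, 0,0,0,0]' 0 40 && python3 go.py 457 -280 13 100 && python3 -m crank '[-0.015,0,0,0, -0.03,0,0,0, -0.03,0,0,0, -0.03,0,0,0, 0,0,0,0]' && python3 go.py 457 -280 116 100
```

```text
clock: 8.7
eef_pos: [0.4465, 0.0638, 0.0123]
ee_rot: [0.706, -0.031, 0.707, 0.031]
wrist_force: [0.2, -0.2, 0.4]
opening: 0.0739
clock: 9.2
eef_pos: [0.4467, 0.0644, 0.0132]
ee_rot: [0.707, -0.031, 0.706, 0.031]
wrist_force: [-0.6, 2.1, 6.8]
opening: 0.043
clock 9.2 tcp [446.7  64.4  13.2] jaw 95.0 down [ 0.001  0.    -1.   ] q6 -1.78
turn -5.0 then tool shift mm [ 1.00e-01 -3.41e+02 -4.96e+01]  F [-0.6  2.1  6.8] open 0.043
clock: 9.7
eef_pos: [0.4478, 0.0641, 0.1204]
ee_rot: [0.709, -0.031, 0.704, 0.031]
wrist_force: [0.2, 0.7, -3.2]
opening: 0.0433
clock 9.7 tcp [447.8  64.1 120.4] jaw 95.0 down [ 0.006 -0.001 -1.   ] q6 -1.78
turn -5.0 then tool shift mm [   4.8 -340.5  -50.7]  F [ 0.2  0.7 -3.2] open 0.0433
```

```bash
python3 -m crank '[0,-0.02,-0.001,0, 0,-0.04,-0.002,0, 0,-0.04,-0.002,0, 0,-0.04,-0.002,0, 0,-0.04,-0.003,0, 0,-0.04,-0.003,0, 0,-0.04,-0.003,0, 0,-0.04,-0.003,0, 0,-0.03,-0.002,0, 0,-0.014,0,0]' && python3 -m crank '[0,0,0,0, 0,0,0,0]' && python3 go.py 457 -280 16 95
```

```text
clock: 10.7
eef_pos: [0.4549, -0.2824, 0.1159]
ee_rot: [0.706, -0.03, 0.707, 0.031]
wrist_force: [-0.0, 0.2, -3.3]
opening: 0.0431
clock: 10.9
eef_pos: [0.4553, -0.2789, 0.1168]
ee_rot: [0.706, -0.03, 0.707, 0.032]
wrist_force: [-0.9, 1.0, -3.6]
opening: 0.0433
clock 10.9 tcp [ 455.3 -278.9  116.8] jaw 95.0 down [-0.001  0.002 -1.   ] q6 -2.43
turn 0.0 then tool shift mm [100.8  -1.4   1.7]  F [-0.9  1.  -3.6] open 0.0433
```

```bash
python3 -m crank '[0.03,-0.001,0.002,0, 0.03,0,0,0, 0.02,0,0,0, 0.01,0,0,0, 0.005,0,0,0, 0.003,0,0,0, 0,0,0,0, 0,0,0,0]' && python3 -m crank '[0.002,0,0,0, 0,0,0,0]' && python3 go.py 457 -280 16 95
```

```text
clock: 11.7
eef_pos: [0.458, -0.2813, 0.0205]
ee_rot: [0.707, -0.031, 0.706, 0.031]
wrist_force: [-0.0, 0.6, -3.0]
opening: 0.0427
clock: 11.9
eef_pos: [0.4577, -0.2812, 0.0179]
ee_rot: [0.707, -0.031, 0.706, 0.031]
wrist_force: [-0.1, -0.4, -2.5]
opening: 0.0433
clock 11.9 tcp [ 457.7 -281.2   17.9] jaw 95.0 down [ 0. -0. -1.] q6 -2.43
turn 0.0 then tool shift mm [ 1.9  1.2 -0.6]  F [-0.1 -0.4 -2.5] open 0.0433
```

```bash
python3 -m crank '[0.002,0,0,0, 0,0,0,0, 0.001,0,0,0, 0,0,0,0]'
```

```text
clock: 12.3
eef_pos: [0.4579, -0.2813, 0.0162]
ee_rot: [0.707, -0.031, 0.706, 0.031]
wrist_force: [-3.1, 2.4, 14.0]
opening: 0.0433
```

Seated. Release it, then the shaft.

```bash
python3 -m crank '[0,0,0,0, 0,0,0,0, 0,0,0,0, -0.02,0,0,0, -0.05,0,0,0, -0.05,0,0,0]' 0.062 && python3 go.py 565 79 136 95
```

```text
clock: 12.9
eef_pos: [0.4573, -0.2808, 0.1356]
ee_rot: [0.706, -0.03, 0.707, 0.032]
wrist_force: [0.7, -0.7, -0.0]
opening: 0.0619
clock 12.9 tcp [ 457.3 -280.8  135.6] jaw 95.0 down [-0.002  0.002 -1.   ] q6 -2.43
turn 0.0 then tool shift mm [ -0.  349.  138.6]  F [ 0.7 -0.7 -0. ] open 0.0619
```

```bash
python3 -m crank '[0,0.03,0.012,0, 0,0.04,0.016,0, 0,0.04,0.016,0, 0,0.04,0.016,0, 0,0.04,0.016,0, 0,0.04,0.016,0, 0,0.04,0.016,0, 0,0.04,0.015,0, 0,0.039,0.015,0, 0,0,0,0]' && python3 -m crank '[0,0,0,0, 0,0,0,0]' && python3 go.py 565 79 36 95
```

```text
clock: 13.9
eef_pos: [0.5652, 0.0827, 0.1344]
ee_rot: [0.706, -0.032, 0.706, 0.033]
wrist_force: [-0.8, -1.6, -0.4]
opening: 0.062
clock: 14.1
eef_pos: [0.5645, 0.0777, 0.1346]
ee_rot: [0.706, -0.031, 0.707, 0.031]
wrist_force: [-0.8, 0.8, 0.7]
opening: 0.062
clock 14.1 tcp [564.5  77.7 134.6] jaw 95.0 down [-0. -0. -1.] q6 -1.73
turn -0.0 then tool shift mm [98.6  1.3  0.6]  F [-0.8  0.8  0.7] open 0.062
```

```bash
python3 -m crank '[0.03,0.001,0,0, 0.03,0,0,0, 0.02,0,0,0, 0.015,0,0,0, 0.004,0,0,0, 0,0,0,0]' && python3 -m crank '[0,0,0,0, 0,0,0,0, 0,0,0,0, 0,0,0,0, 0,0,0,0, 0,0,0,0]' 0 30 && python3 go.py 607 -254 36 95 && python3 -m crank '[-0.015,0,0,0, -0.03,0,0,0, -0.03,0,0,0, -0.03,0,0,0, 0,0,0,0]' && python3 go.py 607 -254 139 95
```

```text
clock: 14.7
eef_pos: [0.5645, 0.0787, 0.0356]
ee_rot: [0.706, -0.03, 0.707, 0.03]
wrist_force: [0.3, -0.3, -0.6]
opening: 0.0622
clock: 15.3
eef_pos: [0.5646, 0.0798, 0.0359]
ee_rot: [0.707, -0.031, 0.706, 0.031]
wrist_force: [-0.2, 1.0, 1.7]
opening: 0.0202
clock 15.3 tcp [564.6  79.8  35.9] jaw 95.0 down [ 0.  0. -1.] q6 -1.73
turn 0.0 then tool shift mm [-2.000e-01 -3.362e+02  1.310e+01]  F [-0.2  1.   1.7] open 0.0202
clock: 15.8
eef_pos: [0.566, 0.0796, 0.1439]
ee_rot: [0.709, -0.031, 0.704, 0.031]
wrist_force: [-0.1, -1.4, -3.0]
opening: 0.0206
clock 15.8 tcp [566.   79.6 143.9] jaw 95.0 down [ 0.006 -0.    -1.   ] q6 -1.73
turn 0.0 then tool shift mm [   5.3 -335.9   11.7]  F [-0.1 -1.4 -3. ] open 0.0206
```

```bash
python3 -m crank '[0,-0.02,0,0, 0,-0.035,0.002,0, 0,-0.04,0.002,0, 0,-0.04,0.002,0, 0,-0.04,0.002,0, 0,-0.04,0.001,0, 0,-0.04,0.001,0, 0,-0.035,0.001,0, 0,-0.03,0.001,0, 0,-0.016,0.001,0]' && python3 -m crank '[0,0,0,0, 0,0,0,0]' && python3 go.py 607 -254 39 95
```

```text
clock: 16.8
eef_pos: [0.6062, -0.2561, 0.1382]
ee_rot: [0.706, -0.03, 0.707, 0.031]
wrist_force: [0.4, 0.5, -3.5]
opening: 0.0202
clock: 17.0
eef_pos: [0.6066, -0.2529, 0.1396]
ee_rot: [0.706, -0.03, 0.707, 0.032]
wrist_force: [0.9, 0.1, -3.6]
opening: 0.02
clock 17.0 tcp [ 606.6 -252.9  139.6] jaw 95.0 down [-0.002  0.002 -1.   ] q6 -2.23
turn 0.0 then tool shift mm [100.6  -1.3   0.4]  F [ 0.9  0.1 -3.6] open 0.02
```

```bash
python3 -m crank '[0.03,-0.001,0,0, 0.03,0,0,0, 0.02,0,0,0, 0.01,0,0,0, 0.005,0,0,0, 0.003,0,0,0, 0,0,0,0, 0,0,0,0]' && python3 -m crank '[0.002,0,0,0, 0,0,0,0]' && python3 go.py 607 -254 39 95
```

```text
clock: 17.8
eef_pos: [0.6074, -0.2551, 0.0437]
ee_rot: [0.707, -0.031, 0.706, 0.031]
wrist_force: [0.7, 0.1, -2.6]
opening: 0.02
clock: 18.0
eef_pos: [0.607, -0.255, 0.0409]
ee_rot: [0.706, -0.031, 0.706, 0.031]
wrist_force: [-0.5, -0.2, -2.7]
opening: 0.0205
clock 18.0 tcp [ 607.  -255.    40.9] jaw 95.0 down [ 0. -0. -1.] q6 -2.24
turn 0.0 then tool shift mm [1.9 1.  0.1]  F [-0.5 -0.2 -2.7] open 0.0205
```

```bash
python3 -m crank '[0.002,0,0,0, 0,0,0,0, 0.001,0,0,0, 0,0,0,0]'
```

```text
clock: 18.4
eef_pos: [0.6074, -0.255, 0.0388]
ee_rot: [0.707, -0.031, 0.706, 0.031]
wrist_force: [-1.3, 1.3, 6.0]
opening: 0.0203
```

```bash
python3 -m crank '[0,0,0,0, 0,0,0,0, 0,0,0,0, -0.02,0,0,0, -0.04,0,0,0, -0.04,0,0,0, 0,0,0,0]' 0.06 && python3 go.py 670 -72 136 95
```

```text
clock: 19.1
eef_pos: [0.6089, -0.2561, 0.1436]
ee_rot: [0.709, -0.033, 0.703, 0.029]
wrist_force: [0.3, -0.0, 0.7]
opening: 0.0597
clock 19.1 tcp [ 608.9 -256.1  143.6] jaw 95.0 down [ 0.009 -0.006 -1.   ] q6 -2.24
turn 0.0 then tool shift mm [  7.1 178.2  76.8]  F [ 0.3 -0.   0.7] open 0.0597
```

```bash
python3 -m crank '[0,0.03,0.013,0, 0,0.04,0.017,0, 0,0.04,0.017,0, 0,0.04,0.017,0, 0,0.028,0.013,0, 0,0,0,0, 0,0,0,0]' && python3 go.py 670 -72 14 95
python3 - <<'E'
from h import *;from workcell import *
d=get_image("top");cv2.imwrite("pics/top1.png",d["frame"])
w=get_image("wrist");cv2.imwrite("pics/wrist1.png",w["frame"])
E
```

```text
clock: 19.8
eef_pos: [0.668, -0.0707, 0.1369]
ee_rot: [0.706, -0.031, 0.707, 0.031]
wrist_force: [0.1, 0.4, 0.2]
opening: 0.0601
clock 19.8 tcp [668.  -70.7 136.9] jaw 95.1 down [-0.001 -0.    -1.   ] q6 -1.94
turn 0.1 then tool shift mm [122.9  -1.5   2. ]  F [0.1 0.4 0.2] open 0.0601
```

View pics/top1.png

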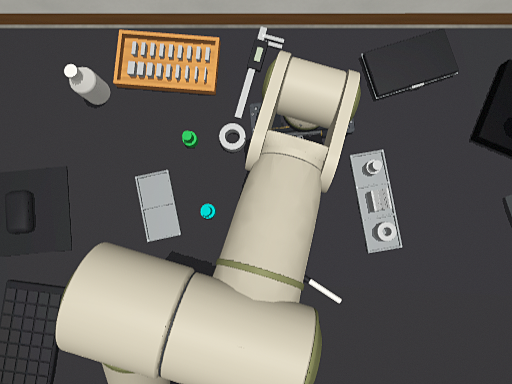

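View pics/wrist1.png

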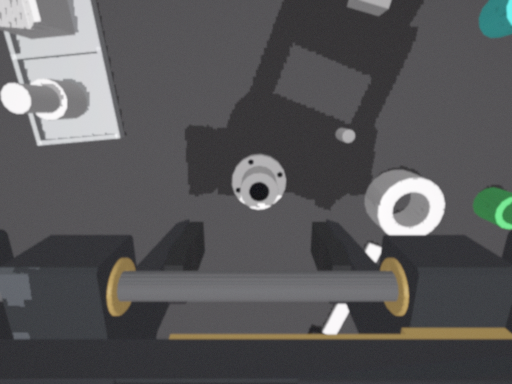

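The top view shows the long tray filled: shaft (373,167), V-block (378,201), ring (386,232), all upright. The wrist view shows the bushing at (258,182), centred between the fingers, with the large ring clear at (404,205).

```bash
python3 -m crank '[0.03,-0.001,0.002,0, 0.03,0,0,0, 0.03,0,0,0, 0.02,0,0,0, 0.01,0,0,0, 0.001,0,0,0, 0,0,0,0]' && python3 -m crank '[0,0,0,0, 0,0,0,0, 0,0,0,0, 0,0,0,0, 0,0,0,0]' 0 40 && python3 go.py 554 253 16 95 && python3 -m crank '[-0.015,0,0,0, -0.03,0,0,0, -0.04,0,0,0, -0.04,0,0,0, -0.01,0,0,0, 0,0,0,0]' && python3 go.py 554 253 145 100
```

```text
clock: 20.6
eef_pos: [0.6706, -0.0725, 0.0176]
ee_rot: [0.707, -0.031, 0.706, 0.03]
wrist_force: [-0.1, 0.1, -0.0]
opening: 0.0602
clock: 21.1
eef_pos: [0.6704, -0.0715, 0.0173]
ee_rot: [0.707, -0.031, 0.706, 0.031]
wrist_force: [-0.9, 2.0, 3.6]
opening: 0.0322
clock 21.1 tcp [670.4 -71.5  17.3] jaw 95.0 down [ 0.001  0.    -1.   ] q6 -1.94
turn 0.0 then tool shift mm [  1.3 333.4 -87.7]  F [-0.9  2.   3.6] open 0.0322
clock: 21.7
eef_pos: [0.6705, -0.0719, 0.1532]
ee_rot: [0.707, -0.031, 0.706, 0.031]
wrist_force: [-0.4, -0.0, -3.6]
opening: 0.0325
clock 21.7 tcp [670.5 -71.9 153.2] jaw 95.0 down [ 0.003 -0.001 -1.   ] q6 -1.94
turn -5.0 then tool shift mm [  7.6 340.2 -58.4]  F [-0.4 -0.  -3.6] open 0.0325
```

```bash
python3 -m crank '[0,0.02,-0.005,0, 0,0.035,-0.009,0, 0,0.04,-0.011,0, 0,0.04,-0.011,0, 0,0.04,-0.011,0, 0,0.04,-0.011,0, 0,0.04,-0.011,0, 0,0.035,-0.009,0, 0,0.03,-0.007,0, 0,0.014,-0.003,0]' && python3 -m crank '[0,0,0,0, 0,0,0,0]' && python3 go.py 554 253 20 95
```

```text
clock: 22.7
eef_pos: [0.5508, 0.2559, 0.1497]
ee_rot: [0.705, -0.032, 0.708, 0.032]
wrist_force: [0.4, 0.9, -3.0]
opening: 0.032
clock: 22.9
eef_pos: [0.5533, 0.2526, 0.1509]
ee_rot: [0.706, -0.031, 0.707, 0.031]
wrist_force: [-0.2, -0.5, -3.0]
opening: 0.032
clock 22.9 tcp [553.3 252.6 150.9] jaw 95.0 down [-0.001 -0.001 -1.   ] q6 -1.42
turn 0.0 then tool shift mm [130.9   0.4   0.9]  F [-0.2 -0.5 -3. ] open 0.032
```

```bash
python3 -m crank '[0.03,0,0.001,0, 0.03,0,0,0, 0.03,0,0,0, 0.02,0,0,0, 0.01,0,0,0, 0.004,0,0,0, 0.003,0,0,0, 0,0,0,0, 0,0,0,0]' && python3 -m crank '[0.002,0,0,0, 0,0,0,0]' && python3 go.py 554 253 20 95
```

```text
clock: 23.8
eef_pos: [0.5548, 0.2534, 0.0256]
ee_rot: [0.707, -0.031, 0.706, 0.031]
wrist_force: [-0.2, 0.8, -2.9]
opening: 0.0321
clock: 24.0
eef_pos: [0.5544, 0.2534, 0.0229]
ee_rot: [0.707, -0.031, 0.706, 0.031]
wrist_force: [-0.3, -0.2, -3.3]
opening: 0.0324
clock 24.0 tcp [554.4 253.4  22.9] jaw 95.0 down [ 0.  0. -1.] q6 -1.42
turn 0.0 then tool shift mm [ 2.9 -0.4 -0.4]  F [-0.3 -0.2 -3.3] open 0.0324
```

```bash
python3 -m crank '[0.002,0,0,0, 0,0,0,0, 0.001,0,0,0, 0,0,0,0]'
```

```text
clock: 24.4
eef_pos: [0.5544, 0.2534, 0.0203]
ee_rot: [0.707, -0.031, 0.706, 0.031]
wrist_force: [-1.8, -0.9, 2.5]
opening: 0.0325
```

```bash
python3 -m crank '[0,0,0,0, 0,0,0,0, 0,0,0,0, -0.03,0,0,0, -0.04,0,0,0, -0.04,0,0,0, 0,0,0,0]' 0.056 && python3 go.py 454 -67 130 79
```

```text
clock: 25.1
eef_pos: [0.5566, 0.254, 0.1352]
ee_rot: [0.71, -0.03, 0.703, 0.032]
wrist_force: [0.8, -0.2, -0.3]
opening: 0.0561
clock 25.1 tcp [556.6 254.  135.2] jaw 95.0 down [ 0.01   0.002 -1.   ] q6 -1.42
turn 16.0 then tool shift mm [   3.4 -334.7  -39.5]  F [ 0.8 -0.2 -0.3] open 0.0561
```

```bash
python3 -m crank '[0,0,0,8, 0,0,0,8, 0,-0.03,-0.003,0, 0,-0.045,-0.005,0, 0,-0.045,-0.005,0, 0,-0.045,-0.005,0, 0,-0.045,-0.006,0, 0,-0.045,-0.006,0, 0,-0.045,-0.006,0, 0,-0.034,-0.004,0]' && python3 -m crank '[0,0,0,0, 0,0,0,0]' && python3 go.py 454 -67 10 79
```

```text
clock: 26.1
eef_pos: [0.4503, -0.0688, 0.1293]
ee_rot: [0.704, 0.068, 0.704, -0.068]
wrist_force: [0.0, -0.8, -1.0]
opening: 0.0558
clock: 26.3
eef_pos: [0.4513, -0.0671, 0.1294]
ee_rot: [0.704, 0.068, 0.704, -0.068]
wrist_force: [-0.6, -0.1, 0.1]
opening: 0.0559
clock 26.3 tcp [451.3 -67.1 129.4] jaw 78.9 down [-0.  0. -1.] q6 -1.79
turn -0.1 then tool shift mm [119.4   0.6   2.7]  F [-0.6 -0.1  0.1] open 0.0559
```

```bash
python3 -m crank '[0.03,0.001,0.003,0, 0.03,0,0,0, 0.03,0,0,0, 0.02,0,0,0, 0.008,0,0,0, 0.001,0,0,0, 0,0,0,0]' && python3 -m crank '[0,0,0,0, 0,0,0,0, 0,0,0,0, 0,0,0,0, 0,0,0,0]' 0 40 && python3 go.py 481 238 10 95 && python3 -m crank '[-0.015,0,0,0, -0.03,0,0,0, -0.04,0,0,0, -0.03,0,0,0, 0,0,0,0]' && python3 go.py 481 238 120 95
```

```text
clock: 27.0
eef_pos: [0.4551, -0.0661, 0.0113]
ee_rot: [0.704, 0.067, 0.704, -0.067]
wrist_force: [0.4, -1.0, 0.8]
opening: 0.0559
clock: 27.5
eef_pos: [0.4549, -0.0665, 0.0112]
ee_rot: [0.704, 0.068, 0.703, -0.068]
wrist_force: [0.2, 1.6, 5.7]
opening: 0.0295
clock 27.5 tcp [454.9 -66.5  11.2] jaw 79.0 down [ 0.001 -0.    -1.   ] q6 -1.78
turn -16.0 then tool shift mm [  1.2 301.   52.5]  F [0.2 1.6 5.7] open 0.0295
clock: 28.0
eef_pos: [0.4558, -0.067, 0.1285]
ee_rot: [0.706, 0.067, 0.702, -0.068]
wrist_force: [0.7, -1.4, -4.4]
opening: 0.0301
clock 28.0 tcp [455.8 -67.  128.5] jaw 79.0 down [ 0.006 -0.003 -1.   ] q6 -1.78
turn -16.0 then tool shift mm [  7.8 301.7  51.7]  F [ 0.7 -1.4 -4.4] open 0.0301
```

```bash
python3 -m crank '[0,0,0,-4, 0,0,0,-6, 0,0,0,-6, 0,0.025,0.004,0, 0,0.04,0.008,0, 0,0.04,0.008,0, 0,0.045,0.008,0, 0,0.045,0.008,0, 0,0.04,0.008,0, 0,0.035,0.006,0]' && python3 -m crank '[0,0.02,0.003,0, 0,0.012,0.002,0, 0,0,0,0, 0,0,0,0]' && python3 go.py 484 238 14 95
```

```text
clock: 29.0
eef_pos: [0.4799, 0.2087, 0.1236]
ee_rot: [0.705, -0.031, 0.708, 0.031]
wrist_force: [1.5, -0.5, -1.7]
opening: 0.0296
clock: 29.4
eef_pos: [0.4827, 0.2383, 0.1249]
ee_rot: [0.706, -0.031, 0.707, 0.031]
wrist_force: [0.8, -0.0, -3.8]
opening: 0.0297
clock 29.4 tcp [482.7 238.3 124.9] jaw 95.0 down [-0.002 -0.001 -1.   ] q6 -1.42
turn -0.0 then tool shift mm [110.9  -0.3   1.4]  F [ 0.8 -0.  -3.8] open 0.0297
```

```bash
python3 -m crank '[0.03,0,0.001,0, 0.03,0,0,0, 0.025,0,0,0, 0.01,0,0,0, 0.006,0,0,0, 0.003,0,0,0, 0.002,0,0,0, 0,0,0,0, 0,0,0,0]' && python3 -m crank '[0.002,0,0,0, 0,0,0,0]' && python3 go.py 484 238 14 95
```

```text
clock: 30.3
eef_pos: [0.4843, 0.2394, 0.0203]
ee_rot: [0.707, -0.031, 0.706, 0.031]
wrist_force: [0.5, 0.6, -4.2]
opening: 0.0298
clock: 30.5
eef_pos: [0.4839, 0.2393, 0.0177]
ee_rot: [0.706, -0.031, 0.706, 0.031]
wrist_force: [-0.3, 0.4, -4.1]
opening: 0.0295
clock 30.5 tcp [483.9 239.3  17.7] jaw 95.0 down [-0. -0. -1.] q6 -1.42
turn 0.0 then tool shift mm [ 3.7 -1.3 -0. ]  F [-0.3  0.4 -4.1] open 0.0295
```

```bash
python3 -m crank '[0.002,0,0,0, 0.001,0,0,0, 0,0,0,0, 0,0,0,0]'; python3 -m crank '[0.001,0,0,0, 0,0,0,0]'
```

```text
clock: 30.9
eef_pos: [0.484, 0.2393, 0.0147]
ee_rot: [0.706, -0.031, 0.706, 0.031]
wrist_force: [0.5, 0.1, -4.8]
opening: 0.0299
clock: 31.1
eef_pos: [0.4841, 0.2393, 0.0142]
ee_rot: [0.707, -0.031, 0.706, 0.031]
wrist_force: [-0.9, -0.8, 2.9]
opening: 0.0293
```

```bash
python3 -m crank '[0,0,0,0, 0,0,0,0, 0,0,0,0, -0.02,0,0,0, -0.04,0,0,0, -0.05,0,0,0, -0.05,0,0,0, -0.04,0,0,0]' 0.05 && python3 -m crank '[0,0.03,-0.02,0, 0,0.03,-0.03,0, 0,0.03,-0.03,0, 0,0.03,-0.03,0, 0,0.03,-0.03,0, 0,0.03,-0.03,0, 0,0.03,-0.03,0, 0,0.03,-0.03,0, 0,0.03,-0.03,0, 0,0.03,-0.03,0]' && python3 -m crank '[0,0,0,0, 0,0,0,0]'
python3 - <<'E'
from h import *;from workcell import *
d=get_image("top");P=world(d);Z=P[...,2];g=d["frame"]
m=((Z>0.018)&(d["depth"]>0)).astype(np.uint8)
m[:, :130]=0;m[:120]=0;m[:,420:]=0;m[265:]=0
n,l,st,c=cv2.connectedComponentsWithStats(m)
fr={"long":((531.7,-267.2),10.0),"short":((517.4,245.4),12.4)}
for i in range(1,n):
    if st[i,4]<15: continue
    p=P[l==i];zt=np.percentile(p[:,2],97);t=p[p[:,2]>zt-.006]*1000
    (a,b),r,ang=cv2.minAreaRect(t[:,:2].astype(np.float32))
    f="long" if b<-150 else "short"
    (cx,cy),th=fr[f];th=np.radians(th);dx,dy=a-cx,b-cy
    print(c[i].round(),"ztop",zt.round(3),"top",round(a),round(b),np.round(r),round(ang),f,np.round([dx*np.cos(th)+dy*np.sin(th),-dx*np.sin(th)+dy*np.cos(th)]) if b<-150 or b>200 else "")
s=get_image("scene")["frame"]
def z(f):return cv2.resize(f,None,fx=3,fy=3,interpolation=cv2.INTER_CUBIC)
out=np.hstack([z(g[135:260,340:410]),z(g[135:260,125:190]),z(s[110:235,105:175])]);cv2.imwrite("pics/end.png",out)
E
```

```text
clock: 31.9
eef_pos: [0.4841, 0.2393, 0.2168]
ee_rot: [0.707, -0.031, 0.706, 0.031]
wrist_force: [-0.5, 1.2, -0.5]
opening: 0.0496
clock: 32.9
eef_pos: [0.1673, 0.5137, 0.2138]
ee_rot: [0.706, -0.031, 0.706, 0.031]
wrist_force: [0.3, 0.6, -0.1]
opening: 0.0497
clock: 33.1
eef_pos: [0.1684, 0.5129, 0.2136]
ee_rot: [0.706, -0.032, 0.706, 0.031]
wrist_force: [0.2, -0.2, -0.4]
opening: 0.0502
[232. 137.] ztop 0.04 top 676 69 [59. 60.] 1 short 
[189. 139.] ztop 0.065 top 673 170 [21. 19.] 46 short 
[260. 163.] ztop 0.028 top 616 4 [10.  9.] 0 short 
[373. 167.] ztop 0.068 top 607 -256 [18. 20.] 3 long [77. -2.]
[153. 189.] ztop 0.048 top 553 250 [32. 32.] 1 short [35. -3.]
[379. 200.] ztop 0.048 top 532 -270 [46. 41.] 10 long [-0. -2.]
[207. 211.] ztop 0.065 top 503 125 [20. 20.] 28 short 
[259. 211.] ztop 0.024 top 505 6 [30.  9.] 80 short 
[158. 221.] ztop 0.053 top 491 238 [20. 31.] 6 short [-27.  -2.]
[385. 231.] ztop 0.043 top 460 -283 [41. 42.] 41 long [-73.  -3.]
```

View pics/end.png

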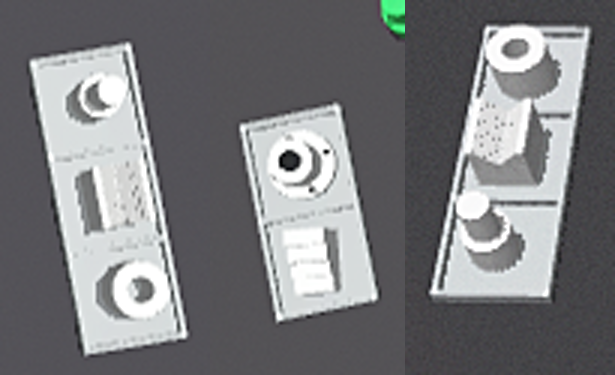

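All five pieces stand upright and centred: shaft (100,95), V-block (115,195) and ring (140,290) in the long tray; bushing (300,163) and step block (312,260) in the short tray. Each top reads 2–3 mm higher than on the table, which matches the floor thickness. The large ring hasn't moved.

```bash
python3 -c "
from workcell import *
print(sign_off())"
```

```text
the job is handed in; nothing more can be done
None
```

Both kits are made up, and I handed the job in at about 33 s of the 125 s allowed. The sign-off gives no verdict, so the results below come from my own last look with the top camera.

- **Long tray:** the V-block is in the middle, with the stepped shaft and small ring gauge in the ends. All three measured within about 3 mm of their compartment centres, against a 30 mm limit.
- **Short tray:** the flanged bushing is about 4 mm from its compartment centre. For the step block I only measured its upper steps, at 27 mm along the tray. That puts its true centre within a few millimetres of the compartment centre.
- **Standing flat:** every piece's top reads 2–3 mm higher than it did on the table, which matches the 3 mm tray floor. All five look upright in the pictures.
- **Set down:** I lowered each piece until the wrist force showed contact with the floor, then opened the fingers, so nothing was dropped.
- **Left alone:** the large ring gauge measured at the same position as at the start. The green and turquoise look-alikes were not touched.

No check failed. The camera reads heights about 3 mm too high, so I compared heights before and after instead of using the absolute values.

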